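# Close the leak tester's bleed valve, back it off two turns and hold it for locking

## Robot

A 6-joint arm with a two-finger parallel gripper is mounted at the origin on the work surface. World frame = base frame: x ahead of the robot, y to its left, z up, the work surface at z = 0. Lengths are in mm, angles in rad, forces in N, time in s.
With the tool pointing down it reaches from about 350 to 975 mm from the base axis. Payload 7.1 kg.
Tool frame: the origin (TCP) lies midway between the tips of the shut fingers; the grasp point (between the pads) lies ctrl.tcp_to_grasp behind it (ctrl.tcp_to_grasp is the distance from the TCP to the grasp point, in mm); z points along the fingers, y is the direction in which the jaws open and shut (so a half turn about z gives the same grasp; the last joint's range is limited). The gripper opens to 88 mm and grips with 3 to 60 N. Pads are 20 mm wide; open, the fingers measure 115 mm over their backs; the gripper's body (75 mm by 178 mm) begins 61 mm behind the grasp point.
Start: joints at [1.27, 0.423, 1.63, -0, 1.089, -0.019], TCP at [173.771, 600.34, 222.675] pointing down, gripper open.
Joint ranges: [-3, 3], [-0.9, 2.11], [0.09, 2.58], [-1.31, 4.45], [0.11, 2.69], [-2.54, 2.54]. Speed limits (rad/s): [2.39, 2.39, 3.01, 3.14, 3.14, 3.14].

## Interface

Orientations are given as a rotation vector (axis times angle).
In Python, from workcell import ctrl gives the robot as it stands.
- The arm moves only by the tool play_rows, never from a script. Its argument "increments" is text: rows parted by semicolons, each of 5 numbers parted by spaces: the opening, from 0 (shut) to 1 (fully open), then the shift along the world's x, y, z in m, then the turn about the world's z in degrees. A call has 1 to 20 rows; each row shifts and turns the commanded pose from where the row before left it; what a row does not reach is not made up. A row lasts 1/10 s, in which the tool goes at most 50 mm and 8.59 degrees, less where a joint would pass 70% of its speed; a pose out of reach is approached as far as the arm can. A call is refused whole if a number of a shift passes 0.05 or a number of a turn 8.59, either way. A call with a gripper value outside its range is refused whole. The fingers move at their own pace and stop on an object; the grip force is fixed at half the most. Time passes only in rows, so rows that do not move let the fingers close. It gives the time, the measured TCP pose, the force and the opening at its end, in the units of the state.
- ctrl.get_obs(): the state, without advancing time (a new reading comes with each control period).
- ctrl.get_image(name): name is "scene" or "top" or "wrist"; returns a dict with "img" (420x560x3 uint8, red, green, blue), "range_z" (420x560 float32, mm along the optical axis (not along the pixel's ray), 0 where there is no reading), "vertical_fov" (degrees; the focal length in pixels is half the picture's height over the tangent of half this angle, whatever the lens; pixels are square), "cx", "cy" (the principal point, pixels), "origin" and "attitude" of the camera in the world. Camera axes: x right, y down, z forward; pixel columns grow to the right and rows downward; lengths in mm; the calibration is good to about 2 mm. The wrist camera is an equidistant fisheye: a pixel r from the principal point sees the ray r / f radians off the axis. A picture is of the moment at which its call begins.
- ctrl.close_job(): hands the job in, once; it reports no verdict.
The state is a dict: "t": time; "qpos": joint angles; "qvel": joint speeds; "joint_torque": joint torques, N m; "ee_pos": TCP position; "orientation": TCP orientation; "ft_force": force on the tool from outside, world axes, zero at the start; "moment": the same for the moment, N m; "width": finger opening in mm.
Only numpy, scipy, OpenCV 4.12 (cv2) and the standard library are available. Lean on these libraries where they do the work, as an engineer would, in place of code of your own. Each camera call takes 0.05 s, during which the arm holds its last target. There are 200 camera calls.

## Task

Get the cup leak tester ready: press the clear chamber lid down until it is fully home, then wind the red bleed-valve wheel clockwise until it is shut against its stop, and from there back it off exactly two full turns. Finish with the gripper still closed on the wheel's black crank handle, holding it still at that setting so that I can tighten the lock nut under the wheel: do not let go. Leave the wrench, the cups and the jar where they are.

Things in the scene. Friction and masses are not known exactly. Their poses are not given: they have to be found in the camera images.
- tester: Leak tester, fixed: beige cabinet 340 x 500 mm, deck 80 mm above the bench. Origin: centre of its underside; x to its rear (the sloped control panel reaches 235 mm to the front), y left, z up. On the deck: left the clear chamber (axis x +20, y +135 mm; 152 mm across, rim 191 mm up, a cup inside), right the brass valve (axis x 0, y -130), rear middle a gauge below 175 mm.
- lid_knob_top (a point): Centre of the flat top (about 30 mm across) of the black knob in the middle of the chamber lid. The clear lid, 160 mm across and 12 mm thick, carries the knob, 24 mm high; with the lid home the knob's top is 230 mm above the bench.
- chamber_lid (a joint): How far the chamber lid stands proud of its seat, in m: 0 = fully home, its black gasket on the chamber's rim, 0.012 at most. It only slides straight up and down; its tight plug holds it where it is left, and it takes about 10 N on the knob to push it down.
- wheel_centre (a point): Point on the vertical axis of the red handwheel, on top of its hub, 164 mm above the bench. The wheel is 105 mm across, its rim 13 mm thick with its top 162.5 mm above the bench; the wheel stays at this height when turned. A hexagon lock nut sits on the stem below it.
- handle_grip (a point): Where to grip the black crank handle: on its axis, 199 mm above the bench. The handle is an upright cylinder 20 mm across, from 166 to 218 mm above the bench, standing on the wheel's rim 46 mm from the wheel's axis; it spins freely on its own pin, so a gripper can carry it round the axis without turning.
- crank_handle: The same revolving crank handle; origin at the centre of its foot, 166 mm above the bench, z up along it. It spins freely, so its own yaw means nothing.
- valve (a joint): How far the valve wheel is open, rad: 0 = shut against its stop, grows as the wheel turns anticlockwise seen from above; 6.283 is one turn, 25.1 the upper stop. At 0 the crank handle is on the wheel's side facing the control panel (tester's -x). Turning takes about 5 N at the handle; it stays where it is left.
- wrench: Bystander: steel open-ended wrench, 160 mm long, 8 mm thick, lying on the front part of the tester's deck. Origin: centre of its underside; x along it.
- cup_stack: Bystander: stack of upturned white paper cups, 84 mm across, 137 mm high, on the bench at the tester's right end. Origin: centre of its underside.
- sample_cup: Bystander: single open paper cup, 80 mm across, 92 mm high, on the bench at the tester's left end. Origin: centre of its underside.
- grease_jar: Bystander: small jar with blue cap, 56 mm across, 55 mm high, on the front part of the tester's deck, left of the wrench. Origin: centre of its underside.

How it is judged (in metres and radians):
On the way, in this order (a step that is already met when the one before it is completed fails the run):
1. the chamber lid is pressed fully home (within 1.5 mm) while the valve has yet to be shut (value of joint chamber_lid below 0.0015 m and value of joint valve above 0.3 rad), for 0.2 s.
2. the valve wheel is shut against its stop (within 0.08 rad) (value of joint valve below 0.08 rad and value of joint chamber_lid below 0.0015 m), for 0.2 s.
At the end, for the whole second after the job is handed in: The valve stands two full turns (12.57 rad) off its stop, within 0.2 rad, at rest; the fingers grip the crank handle (over 5 N, the grasp point within 12 mm of its axis sideways and 25 mm of its grip point); the chamber lid is still home within 1.5 mm (value of joint valve between 12.366 and 12.766 rad and velocity of joint valve between -0.1 and 0.1 rad/s and contact force between the fingers and crank_handle above 5 N and horizontal distance between the grasp point and handle_grip below 0.012 m and distance between the grasp point and handle_grip below 0.025 m and value of joint chamber_lid below 0.0015 m); the arm keeps its last pose, push and grip.
It fails at once if the wrench is moved more than 20 mm (distance of wrench from where it was at the start of the episode above 0.02 m).
It fails at once if the cup stack is moved more than 20 mm or tipped (distance of cup_stack from where it was at the start of the episode above 0.02 m or angle between cup_stack's own z axis and vertical above 0.3 rad).
It fails at once if the sample cup is moved more than 20 mm or tipped (distance of sample_cup from where it was at the start of the episode above 0.02 m or angle between sample_cup's own z axis and vertical above 0.3 rad).
It fails at once if the jar is moved more than 20 mm or tipped (distance of grease_jar from where it was at the start of the episode above 0.02 m or angle between grease_jar's own z axis and vertical above 0.3 rad).
It also fails if it takes over 69 s, if anything falls off the work surface, if the arm or the gripper's body presses on something with over 40 N, if the wrist force passes 120 N, or if a joint passes its speed limit or range.

## Working session

There is one attempt and no reset: what is moved stays moved. The work goes in short steps, Python scripts to look and compute and a tool call to move; the robot and the scene stay as the last step left them, time stands still between calls to the robot, and variables do not carry over. Pictures are saved under pics/ and viewed, on a budget of 10 in all, crops included, one or two more only if the job needs it, and the job is handed in when it is done.

Besides the shell and the picture viewer there is one more tool, called after "Emit:" as a command line: name --argument value ..., lists and objects as JSON in quotes. play_rows: Moves the arm, as the interface text tells. Its arguments: {"type":"object","properties":{"increments":{"type":"string"}},"required":["increments"]}

```bash
mkdir -p pics; cat > h.py <<'E'
import numpy as np, cv2
from scipy.spatial.transform import Rotation as R
from workcell import ctrl
def pts(d):
    h,w=d["range_z"].shape; f=h/2/np.tan(np.radians(d["vertical_fov"])/2)
    u,v=np.meshgrid(np.arange(w),np.arange(h)); z=d["range_z"]
    P=np.stack([(u-d["cx"])/f*z,(v-d["cy"])/f*z,z],-1)
    A=np.array(d["attitude"]); A=R.from_rotvec(A).as_matrix() if A.size==3 else A
    return P@A.T+np.array(d["origin"])
E
python3 - <<'E'
from h import *
o=ctrl.get_obs(); print(o, ctrl.tcp_to_grasp)
ims=[]
for n in("top","scene"):
    d=ctrl.get_image(n); print(n,d["attitude"],d["origin"],d["vertical_fov"],d["cx"],d["cy"])
    cv2.imwrite(f"pics/{n}0.png",d["img"][...,::-1]); np.save(f"{n}0.npy",pts(d)); np.save(f"{n}i.npy",d["img"])
E
```

```text
{'t': 0.0, 'qpos': array([ 1.26999011e+00,  4.23836019e-01,  1.63071185e+00, -1.49170984e-05,
        1.08861081e+00, -1.89968650e-02]), 'qvel': array([-3.20035161e-05, -2.91010437e-04,  1.07593701e-03, -5.63816026e-05,
        1.11869093e-04, -9.30605441e-04]), 'joint_torque': array([ 4.40303207e-03, -5.44618857e+01, -2.73676014e+01,  6.45038788e-02,
        2.28476065e-02, -1.22327438e-04]), 'ee_pos': array([173.61551717, 599.80268179, 221.8961353 ]), 'orientation': array([-4.41157669e-01, -3.11022406e+00,  2.43164616e-03]), 'ft_force': array([0.18612057, 0.21436441, 0.23506387]), 'moment': array([ 0.03304368,  0.0012058 , -0.00591358]), 'width': 87.56977875997396} 18.700000000000003
top [-2.06026175  2.15852783 -0.23184785] [ 336.89176973   15.37940512 1139.30010778] 56.56090493688655 281.68385148591074 200.4970590013605
scene [-0.86026211 -2.3695778   1.29064127] [1164.86919075  793.10678565  792.36126238] 49.861664071277765 276.31259262610797 211.44107579596434
```

View pics/top0.png

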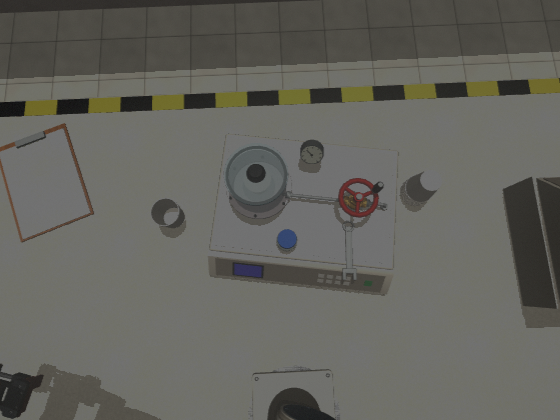

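View pics/scene0.png

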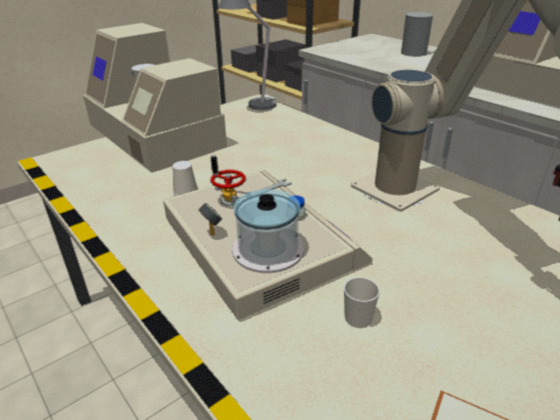

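The top view shows the lid knob at (256,173), the red wheel at (358,197) and its crank handle at (377,187). The wrench is at (349,250) and the jar at (287,239). The scene view agrees with this. Next I measure them.

```bash
python3 - <<'E'
from h import *
for n in("top","scene"):
    P=np.load(n+"0.npy"); I=np.load(n+"i.npy").astype(int); z=P[...,2]
    r,g,b=I[...,0],I[...,1],I[...,2]
    box=(abs(P[...,0]-560)<300)&(abs(P[...,1])<350)
    red=(r>110)&(g<60)&(b<60)&(z>145)&(z<175)&box
    q=P[red]; print(n,"red",len(q),q.min(0),q.max(0))
    if len(q)>20:
        A=np.c_[2*q[:,:2],np.ones(len(q))]
        rim=q[np.hypot(*(q[:,:2]-(q[:,:2].min(0)+q[:,:2].max(0))/2).T)>38]
        print(" zmed",np.median(rim[:,2]), cv2.minEnclosingCircle(rim[:,:2].astype(np.float32)), cv2.fitEllipse(rim[:,:2].astype(np.float32)))
    dark=(I.max(-1)<70)&box
    kn=dark&(z>222)&(z<255); k=P[kn]; print(" knob",len(k),np.median(k,0),k.min(0),k.max(0))
    ha=dark&(z>175)&(z<222)&(P[...,1]<0); k=P[ha]; print(" handle",len(k),np.median(k,0),k.min(0),k.max(0))
    top=ha&(z>213); k=P[top]; print(" htop",len(k),k.mean(0) if len(k) else 0)
    deck=P[(abs(z-80)<4)&box]; print(" deck",cv2.minAreaRect(deck[:,:2].astype(np.float32)))
E
```

```text
top red 3 [ 508.87034934 -192.16042949  159.78087277] [ 542.47305084 -173.57730008  161.81524344]
 knob 180 [609.36254177  67.71651382 236.62291898] [ 571.5709833  -231.46617333  222.42045878] [626.97232334  85.06416575 241.45906207]
 handle 82 [ 562.58623219 -226.12360539  198.65855443] [ 556.62406844 -241.00738994  175.16031042] [696.26562563  -3.20981484 221.18284653]
 htop 21 [ 563.39295672 -230.50077396  216.31738093]
 deck ((562.8689575195312, 18.349395751953125), (657.0682373046875, 377.3509216308594), 81.33624267578125)
scene red 244 [ 506.26815149 -234.5907786   154.52914874] [ 602.00369418 -139.26723406  166.37504784]
 zmed 160.95592329304702 ((553.43017578125, -188.51803588867188), 50.29461669921875) ((553.4437255859375, -187.27383422851562), (90.1024169921875, 91.11787414550781), 138.36155700683594)
 knob 135 [615.9560717   74.54594625 236.22620831] [595.40020524  52.573074   222.57823533] [628.75161809  86.43948539 240.11727856]
 handle 67 [ 570.74155305 -227.19981943  197.39410455] [ 562.85632355 -235.1938247   175.02783897] [ 576.42171258 -220.17074558  218.77395413]
 htop 9 [ 570.05193949 -227.54413398  216.90697146]
 deck ((564.071533203125, 18.03790283203125), (659.3735961914062, 377.371826171875), 81.18897247314453)
```

```bash
python3 - <<'E'
from h import *
for n in("top","scene"):
    P=np.load(n+"0.npy"); I=np.load(n+"i.npy").astype(int); z=P[...,2]
    r,g,b=I[...,0],I[...,1],I[...,2]
    red=(r>80)&(r>1.8*g)&(z>157)&(z<168)&(abs(P[...,0]-554)<70)&(abs(P[...,1]+188)<70)
    q=P[red]; c,rad=cv2.minEnclosingCircle(q[:,:2].astype(np.float32)); print(n,len(q),c,rad,q.min(0),q.max(0))
    near=(np.hypot(P[...,0]-612,P[...,1]-70)<25)&(z>225); k=P[near]; zt=np.percentile(k[:,2],90); t=k[k[:,2]>zt-3]
    print(" knob top",zt,len(t),t.mean(0),cv2.minEnclosingCircle(t[:,:2].astype(np.float32)))
    ha=(np.hypot(P[...,0]-568,P[...,1]+229)<16)&(z>180)&(z<225); k=P[ha]; t=k[k[:,2]>212]
    print(" handle",len(k),k[:,2].max(),len(t),t.mean(0),cv2.minEnclosingCircle(t[:,:2].astype(np.float32)),cv2.minEnclosingCircle(k[:,:2].astype(np.float32)))
E
```

```text
top 459 (551.129150390625, -190.85092163085938) 50.51702117919922 [ 500.89391748 -239.40558853  157.18411008] [ 601.63997313 -141.10776723  167.17298359]
 knob top 238.72885347376504 128 [609.98979329  67.84783413 237.42419298] ((609.4090576171875, 67.63488006591797), 17.745332717895508)
 handle 82 222.93200743587738 44 [ 565.42451329 -232.41918827  218.02499212] ((566.6560668945312, -233.58734130859375), 8.874305725097656) ((564.9007568359375, -232.71856689453125), 9.895551681518555)
scene 292 (551.9156494140625, -187.37513732910156) 50.6981086730957 [ 505.02272637 -235.21081747  157.01362216] [ 602.02249282 -139.26723406  166.45284695]
 knob top 238.33205421446587 96 [611.94034053  69.73106341 237.44011248] ((611.7785034179688, 70.08431243896484), 17.800796508789062)
 handle 93 222.16186217550683 25 [ 568.05439762 -229.90276822  217.7476449 ] ((569.6238403320312, -231.5302734375), 9.349672317504883) ((567.7250366210938, -230.73104858398438), 10.971845626831055)
```

Emit:
play_rows --increments "0 0 0 0.03 0; 0 0 0 0.03 0; 0 0.0273 -0.0332 0.03 0; 0 0.0273 -0.0332 0 0; 0 0.0273 -0.0332 0 0; 0 0.0273 -0.0332 0 0; 0 0.0273 -0.0332 0 0; 0 0.0273 -0.0332 0 0; 0 0.0273 -0.0332 0 0; 0 0.0273 -0.0332 0 0; 0 0.0273 -0.0332 0 0; 0 0.0273 -0.0332 0 0; 0 0.0273 -0.0332 0 0; 0 0.0273 -0.0332 0 0; 0 0.0273 -0.0332 0 0; 0 0.0273 -0.0332 0 0; 0 0.0273 -0.0332 0 0; 0 0.0273 -0.0332 0 0; 0 0 0 0 0; 0 0 0 0 0"

```text
t: 2.1
ee_pos: [609.1, 70.0, 310.5]
orientation: [-0.444, -3.108, 0.0]
ft_force: [-0.2, 0.1, -0.5]
width: 0.6
```

Emit:
play_rows --increments "0 0.001 0 -0.02 0; 0 0 0 -0.02 0; 0 0 0 -0.02 0; 0 0 0 -0.008 0; 0 0 0 -0.002 0; 0 0 0 -0.002 0; 0 0 0 -0.002 0; 0 0 0 -0.002 0; 0 0 0 -0.002 0; 0 0 0 0 0; 0 0 0 0 0"

```text
t: 3.2
ee_pos: [610.8, 71.0, 235.0]
orientation: [0.441, 3.109, 0.001]
ft_force: [-2.2, 1.2, 7.0]
width: 0.5
```

Emit:
play_rows --increments "0 0 0 -0.002 0; 0 0 0 -0.002 0; 0 0 0 -0.001 0; 0 0 0 -0.001 0; 0 0 0 -0.001 0; 0 0 0 0 0; 0 0 0 0 0; 0 0 0 0 0"

```text
t: 4.0
ee_pos: [610.9, 71.0, 230.2]
orientation: [0.441, 3.108, 0.002]
ft_force: [-8.6, 0.2, 21.3]
width: 0.2
```

Emit:
play_rows --increments "0 0 0 -0.002 0; 0 0 0 -0.002 0; 0 0 0 0 0; 0 0 0 0 0; 0 0 0 0 0"

```text
t: 4.5
ee_pos: [611.1, 71.0, 230.0]
orientation: [0.441, 3.106, 0.002]
ft_force: [-18.3, -1.0, 45.7]
width: 0.4
```

Emit:
play_rows --increments "0 0 0 0.02 0; 0 0 0 0.04 0; 0.5 0 0 0.04 0; 1 -0.005 -0.0334 0 0; 1 -0.005 -0.0334 0 0; 1 -0.005 -0.0334 0 0; 1 -0.005 -0.0334 0 0; 1 -0.005 -0.0334 0 0; 1 -0.005 -0.0334 0 0; 1 -0.005 -0.0334 0 0; 1 -0.005 -0.0334 0 0; 1 -0.005 -0.0334 0 0; 1 0 0 0 0; 1 0 0 0 0"

```text
t: 5.9
ee_pos: [565.2, -230.4, 322.6]
orientation: [0.444, 3.109, 0.0]
ft_force: [0.1, 0.3, 0.4]
width: 87.3
```

```bash
python3 - <<'E'
from h import *
o=ctrl.get_obs(); print(o["t"],o["ee_pos"],o["qpos"],o["ft_force"],o["width"])
a=ctrl.get_image("wrist"); b=ctrl.get_image("scene")
cv2.imwrite("pics/w1.png",np.hstack([a["img"][...,::-1],b["img"][100:,100:340,::-1].copy() if 0 else cv2.resize(b["img"][130:340,130:340],(240,420))[:,:240][...,::-1]]))
P=pts(b); m=(np.hypot(P[...,0]-612,P[...,1]-70)<14)&(P[...,2]>220); print("knob z",np.percentile(P[m][:,2],[50,90]))
E
```

```text
5.9 [ 565.21274275 -230.44123049  322.62197839] [-4.06821002e-01  3.06014106e-01  1.56418554e+00  3.94328560e-04
  1.27088746e+00 -1.69406611e+00] [0.06775951 0.31996525 0.44788826] 87.34483784755875
knob z [229.96075531 231.51073221]
```

View pics/w1.png

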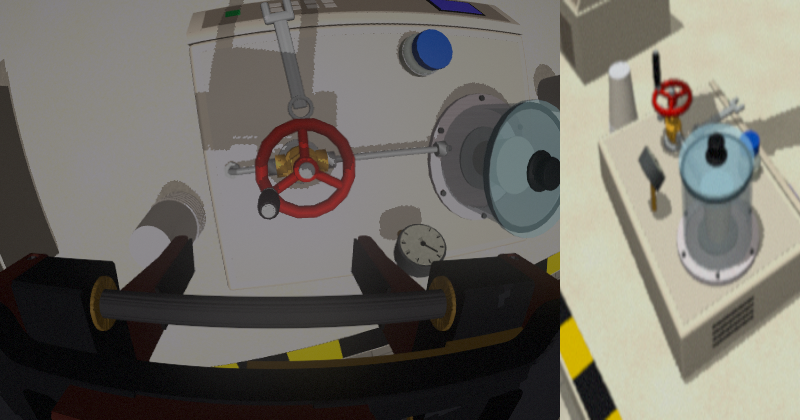

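The lid is home: the knob top reads 230 mm. In the wrist view the wheel hub is at (306,170) and the handle at (268,206), between the open fingers. I refine both from the wrist depth.

```bash
cat >> h.py <<'E'
def wpts(d):
    h,w=d["range_z"].shape; f=h/2/np.tan(np.radians(d["vertical_fov"])/2)
    u,v=np.meshgrid(np.arange(w)-d["cx"],np.arange(h)-d["cy"]); r=np.hypot(u,v)+1e-9; z=d["range_z"]
    t=np.tan(np.minimum(r/f,1.5))/r
    P=np.stack([u*t*z,v*t*z,z],-1); A=R.from_rotvec(d["attitude"]).as_matrix()
    return P@A.T+np.array(d["origin"])
E
python3 - <<'E'
from h import *
d=ctrl.get_image("wrist"); P=wpts(d); I=d["img"].astype(int); r,g=I[...,0],I[...,1]
x,y,z=np.moveaxis(P,-1,0); print(P[206,268],P[168,306],P[170,540])
q=P[(r>80)&(r>1.8*g)&(z>158)&(z<168)&(np.hypot(x-552,y+189)<65)]
print("wheel",len(q),np.median(q[:,2]),cv2.minEnclosingCircle(q[:,:2].astype(np.float32)))
k=P[(np.hypot(x-567,y+231)<18)&(z>212)&(z<224)]
print("handle",len(k),k.mean(0),cv2.minEnclosingCircle(k[:,:2].astype(np.float32)))
E
```

```text
[ 561.74969349 -232.65674378  222.67534862] [ 547.57619575 -190.59971079  170.89170933] [601.57450354  50.81989802 225.89556096]
wheel 3231 162.54807927899907 ((550.045166015625, -191.76292419433594), 51.35300827026367)
handle 372 [ 564.12018424 -234.50328902  219.01041708] ((565.3633422851562, -235.18699645996094), 9.61645221710205)
```

Emit:
play_rows --increments "1 0 -0.0035 -0.02 0; 1 0 0 -0.03 0; 1 0 0 -0.03 0; 1 0 0 -0.03 0; 1 0 0 -0.02 0; 1 0 0 -0.012 0; 1 0 0 0 0; 0 0 0 0 0; 0 0 0 0 0; 0 0 0 0 0; 0 0 0 0 0; 0 0 0 0 0; 0 0 0 0 0; 0 0 0 0 0"

```text
t: 7.45
ee_pos: [565.3, -233.5, 180.4]
orientation: [0.441, 3.11, -0.0]
ft_force: [0.5, 0.0, 0.4]
width: 35.0
```

```bash
python3 - <<'E'
from h import *
d=ctrl.get_image("wrist"); cv2.imwrite("pics/w2.png",d["img"][...,::-1]); o=ctrl.get_obs(); print(o["ee_pos"],o["ft_force"],o["width"])
E
```

```text
[ 565.28092011 -233.45372701  180.31820929] [ 0.13718165  0.00760141 -0.92552065] 31.301864969287948
```

View pics/w2.png

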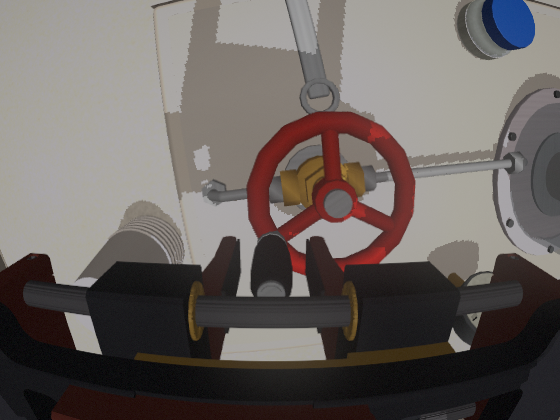

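The fingers stand either side of the handle at (270,265) and are still closing. I let them finish.

Emit:
play_rows --increments "0 0 0 0 0; 0 0 0 0 0; 0 0 0 0 0; 0 0 0 0 0; 0 0 0 0 0; 0 0 0 0 0"

```text
t: 8.1
ee_pos: [565.3, -233.9, 180.3]
orientation: [0.441, 3.11, -0.001]
ft_force: [-0.7, -4.7, -1.4]
width: 19.6
```

```bash
cat >> h.py <<'E'
def arc(angs,r=46.):
    a=np.radians(angs); p=np.c_[np.cos(a),np.sin(a)]*r/1000; q=np.round(p,4)
    return "; ".join("0 %.4f %.4f 0 0"%tuple(v) for v in np.diff(q,axis=0))
E
python3 - <<'E'
from h import *
print(arc(np.r_[-71,-76,np.arange(-86,-177,-10),-182,-186,-190,-194]))
E
```

```text
0 -0.0039 -0.0011 0 0; 0 -0.0079 -0.0013 0 0; 0 -0.0080 0.0002 0 0; 0 -0.0079 0.0015 0 0; 0 -0.0075 0.0029 0 0; 0 -0.0068 0.0041 0 0; 0 -0.0061 0.0052 0 0; 0 -0.0050 0.0063 0 0; 0 -0.0039 0.0070 0 0; 0 -0.0026 0.0076 0 0; 0 -0.0013 0.0079 0 0; 0 -0.0001 0.0048 0 0; 0 0.0003 0.0032 0 0; 0 0.0004 0.0032 0 0; 0 0.0007 0.0031 0 0
```

Emit:
play_rows --increments "0 -0.0039 -0.0011 0 0; 0 -0.0079 -0.0013 0 0; 0 -0.0080 0.0002 0 0; 0 -0.0079 0.0015 0 0; 0 -0.0075 0.0029 0 0; 0 -0.0068 0.0041 0 0; 0 -0.0061 0.0052 0 0; 0 -0.0050 0.0063 0 0; 0 -0.0039 0.0070 0 0; 0 -0.0026 0.0076 0 0; 0 -0.0013 0.0079 0 0; 0 -0.0001 0.0048 0 0; 0 0.0003 0.0032 0 0; 0 0.0004 0.0032 0 0; 0 0.0007 0.0031 0 0; 0 0 0 0 0; 0 0 0 0 0"

```text
t: 9.8
ee_pos: [505.2, -178.5, 180.2]
orientation: [-0.441, -3.109, -0.001]
ft_force: [-2.9, -1.1, 1.7]
width: 19.3
```

```bash
python3 - <<'E'
from h import *
print(arc(np.r_[-194,-204,-204-np.arange(1,20)*17.]));print(arc(np.r_[-527,-535,-542,-546,-550,-554]))
E
```

```text
0 0.0026 0.0076 0 0; 0 0.0073 0.0115 0 0; 0 0.0103 0.0088 0 0; 0 0.0125 0.0054 0 0; 0 0.0135 0.0016 0 0; 0 0.0134 -0.0025 0 0; 0 0.0120 -0.0063 0 0; 0 0.0097 -0.0095 0 0; 0 0.0065 -0.0120 0 0; 0 0.0027 -0.0133 0 0; 0 -0.0013 -0.0135 0 0; 0 -0.0052 -0.0126 0 0; 0 -0.0086 -0.0105 0 0; 0 -0.0114 -0.0075 0 0; 0 -0.0130 -0.0039 0 0; 0 -0.0136 0.0002 0 0; 0 -0.0130 0.0041 0 0; 0 -0.0112 0.0077 0 0; 0 -0.0084 0.0106 0 0; 0 -0.0050 0.0127 0 0
0 -0.0010 0.0063 0 0; 0 -0.0002 0.0056 0 0; 0 0.0003 0.0032 0 0; 0 0.0004 0.0032 0 0; 0 0.0007 0.0031 0 0
```

Emit:
play_rows --increments "0 0.0026 0.0076 0 0; 0 0.0073 0.0115 0 0; 0 0.0103 0.0088 0 0; 0 0.0125 0.0054 0 0; 0 0.0135 0.0016 0 0; 0 0.0134 -0.0025 0 0; 0 0.0120 -0.0063 0 0; 0 0.0097 -0.0095 0 0; 0 0.0065 -0.0120 0 0; 0 0.0027 -0.0133 0 0; 0 -0.0013 -0.0135 0 0; 0 -0.0052 -0.0126 0 0; 0 -0.0086 -0.0105 0 0; 0 -0.0114 -0.0075 0 0; 0 -0.0130 -0.0039 0 0; 0 -0.0136 0.0002 0 0; 0 -0.0130 0.0041 0 0; 0 -0.0112 0.0077 0 0; 0 -0.0084 0.0106 0 0; 0 -0.0050 0.0127 0 0"

```text
t: 11.8
ee_pos: [504.7, -201.3, 180.3]
orientation: [-0.442, -3.11, 0.003]
ft_force: [0.9, -5.4, -2.3]
width: 19.6
```

Emit:
play_rows --increments "0 -0.0010 0.0063 0 0; 0 -0.0002 0.0056 0 0; 0 0.0003 0.0032 0 0; 0 0.0004 0.0032 0 0; 0 0.0007 0.0031 0 0; 0 0 0 0 0; 0 0 0 0 0"

```text
t: 12.5
ee_pos: [504.2, -183.2, 180.3]
orientation: [-0.438, -3.109, 0.012]
ft_force: [-10.3, -25.5, -0.4]
width: 19.5
```

Emit:
play_rows --increments "0 0 0.002 0 0; 0 0 0 0 0; 0 0 0 0 0; 0 0 0 0 0"

```text
t: 12.9
ee_pos: [504.3, -183.0, 180.3]
orientation: [-0.438, -3.11, 0.016]
ft_force: [-11.4, -34.6, -1.8]
width: 19.6
```

```bash
python3 - <<'E'
from h import *
d=ctrl.get_image("wrist"); cv2.imwrite("pics/w3.png",d["img"][...,::-1]); o=ctrl.get_obs(); print(o["ee_pos"],o["ft_force"],o["width"])
P=wpts(d); I=d["img"].astype(int); r,g=I[...,0],I[...,1]
x,y,z=np.moveaxis(P,-1,0)
q=P[(r>80)&(r>1.8*g)&(z>158)&(z<168)&(np.hypot(x-552,y+189)<65)]
print("wheel",len(q),np.median(q[:,2]),cv2.minEnclosingCircle(q[:,:2].astype(np.float32)))
E
```

```text
[ 504.23799126 -182.99796516  180.29513725] [-10.35772475 -35.13610123  -2.68390014] 19.698583784698748
wheel 1313 161.98007349337203 ((548.7212524414062, -191.27769470214844), 51.04697799682617)
```

View pics/w3.png

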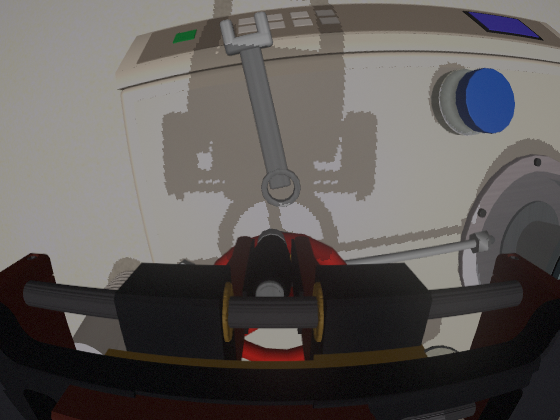

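The wheel is at its stop: the handle is at 171° as predicted, and the load rises to 35 N without further movement. Now I back it off two turns.

```bash
python3 - <<'E'
from h import *
a=np.r_[166,172,182,182+np.arange(1,19)*17.]; print(arc(a),a[-1])
b=a[-1]+np.arange(0,21)*17.; print(arc(b),b[-1])
print(arc(np.r_[b[-1],b[-1]+14+np.arange(0,11)*14][:6].clip(None,892)))
print(b[-1])
E
```

```text
0 -0.0010 -0.0047 0 0; 0 -0.0004 -0.0080 0 0; 0 0.0025 -0.0134 0 0; 0 0.0063 -0.0120 0 0; 0 0.0095 -0.0097 0 0; 0 0.0120 -0.0065 0 0; 0 0.0133 -0.0027 0 0; 0 0.0135 0.0013 0 0; 0 0.0126 0.0052 0 0; 0 0.0105 0.0086 0 0; 0 0.0075 0.0114 0 0; 0 0.0039 0.0130 0 0; 0 -0.0002 0.0136 0 0; 0 -0.0041 0.0130 0 0; 0 -0.0077 0.0112 0 0; 0 -0.0106 0.0084 0 0; 0 -0.0127 0.0050 0 0; 0 -0.0135 0.0011 0 0; 0 -0.0133 -0.0030 0 0; 0 -0.0118 -0.0067 0 0 488.0
0 -0.0094 -0.0098 0 0; 0 -0.0060 -0.0122 0 0; 0 -0.0023 -0.0134 0 0; 0 0.0018 -0.0135 0 0; 0 0.0056 -0.0124 0 0; 0 0.0090 -0.0101 0 0; 0 0.0116 -0.0071 0 0; 0 0.0132 -0.0034 0 0; 0 0.0136 0.0005 0 0; 0 0.0128 0.0046 0 0; 0 0.0109 0.0081 0 0; 0 0.0081 0.0109 0 0; 0 0.0046 0.0128 0 0; 0 0.0005 0.0136 0 0; 0 -0.0034 0.0132 0 0; 0 -0.0071 0.0116 0 0; 0 -0.0101 0.0090 0 0; 0 -0.0124 0.0056 0 0; 0 -0.0135 0.0018 0 0; 0 -0.0134 -0.0023 0 0 828.0
0 -0.0102 -0.0047 0 0; 0 -0.0087 -0.0070 0 0; 0 -0.0067 -0.0090 0 0; 0 -0.0044 -0.0103 0 0; 0 -0.0014 -0.0063 0 0
828.0
```

Emit:
play_rows --increments "0 -0.0010 -0.0067 0 0; 0 -0.0004 -0.0080 0 0; 0 0.0025 -0.0134 0 0; 0 0.0063 -0.0120 0 0; 0 0.0095 -0.0097 0 0; 0 0.0120 -0.0065 0 0; 0 0.0133 -0.0027 0 0; 0 0.0135 0.0013 0 0; 0 0.0126 0.0052 0 0; 0 0.0105 0.0086 0 0; 0 0.0075 0.0114 0 0; 0 0.0039 0.0130 0 0; 0 -0.0002 0.0136 0 0; 0 -0.0041 0.0130 0 0; 0 -0.0077 0.0112 0 0; 0 -0.0106 0.0084 0 0; 0 -0.0127 0.0050 0 0; 0 -0.0135 0.0011 0 0; 0 -0.0133 -0.0030 0 0; 0 -0.0118 -0.0067 0 0"

```text
t: 14.95
ee_pos: [523.4, -152.8, 180.3]
orientation: [0.44, 3.107, 0.003]
ft_force: [6.8, -0.2, -6.5]
width: 19.6
```

Emit:
play_rows --increments "0 -0.0094 -0.0098 0 0; 0 -0.0060 -0.0122 0 0; 0 -0.0023 -0.0134 0 0; 0 0.0018 -0.0135 0 0; 0 0.0056 -0.0124 0 0; 0 0.0090 -0.0101 0 0; 0 0.0116 -0.0071 0 0; 0 0.0132 -0.0034 0 0; 0 0.0136 0.0005 0 0; 0 0.0128 0.0046 0 0; 0 0.0109 0.0081 0 0; 0 0.0081 0.0109 0 0; 0 0.0046 0.0128 0 0; 0 0.0005 0.0136 0 0; 0 -0.0034 0.0132 0 0; 0 -0.0071 0.0116 0 0; 0 -0.0101 0.0090 0 0; 0 -0.0124 0.0056 0 0; 0 -0.0135 0.0018 0 0; 0 -0.0134 -0.0023 0 0"

```text
t: 16.95
ee_pos: [537.7, -146.2, 180.4]
orientation: [0.44, 3.106, 0.0]
ft_force: [7.9, -6.0, -8.0]
width: 19.2
```

Emit:
play_rows --increments "0 -0.0102 -0.0047 0 0; 0 -0.0087 -0.0070 0 0; 0 -0.0067 -0.0090 0 0; 0 -0.0044 -0.0103 0 0; 0 -0.0014 -0.0063 0 0; 0 0 0 0 0; 0 0 0 0 0; 0 0 0 0 0"

```text
t: 17.75
ee_pos: [504.2, -183.0, 180.2]
orientation: [-0.441, -3.109, -0.001]
ft_force: [-4.4, 0.9, 4.2]
width: 19.8
```

```bash
python3 - <<'E'
from h import *
a=ctrl.get_image("wrist"); b=ctrl.get_image("scene"); t=ctrl.get_image("top")
cv2.imwrite("pics/f.png",cv2.resize(np.hstack([a["img"],b["img"]])[...,::-1],(800,300)))
P=pts(b); m=(np.hypot(P[...,0]-612,P[...,1]-70)<14)&(P[...,2]>220); print("knob z",np.percentile(P[m][:,2],[50,90]))
o=ctrl.get_obs(); print(o["t"],o["ee_pos"],o["ft_force"],o["width"],abs(o["qvel"]).max())
E
```

```text
knob z [229.99258333 231.53671197]
17.9 [ 504.23060304 -182.99584066  180.21488606] [-5.2679901   1.62738454  4.14392215] 19.032476561482774 0.001860105248988708
```

View pics/f.png

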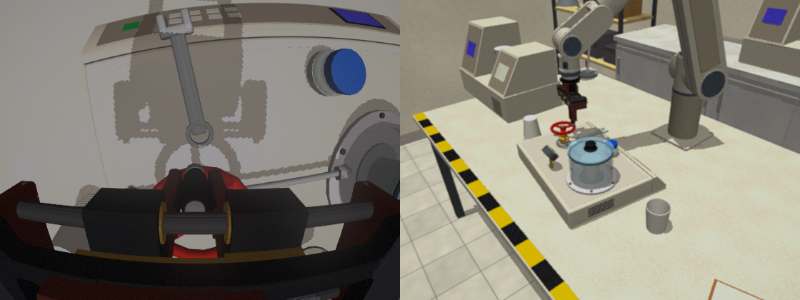

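The final views show the handle between the pads at the panel side, the lid seated, and the wrench, jar and cups where they were. I hand the job in.

```bash
python3 -c "
from workcell import ctrl
print(ctrl.close_job())"
```

```text
the job is handed in; nothing more can be done
None
```

The cup leak tester is ready, and the job was handed in at about 18 s of the 69 s allowed. No verdict is reported.

- **Lid:** I pressed it down until it stopped moving under 46 N. Its knob top read 238 mm before and 230 mm after, both straight after pressing and at the end, so it is fully home.
- **Valve:** I wound it clockwise to the stop, where the load rose to 35 N with no further movement. The handle stood at about 171°, facing the control panel as expected. I then backed it off 720°, and the gripper came back to within 0.1 mm of where it was at the stop, so the setting is two turns.
- **Hold:** The fingers are still closed on the handle at about 19–20 mm width, with the arm at rest. The grip force itself was not read directly.
- **Bystanders:** The wrench, jar and cups look undisturbed in the last pictures. I did not measure their positions.

No check failed. The cameras disagreed by 2–4 mm on the wheel and handle positions, and I used the wrist camera's close-up values.

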